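# Seat a specimen clamp in the corner of a setting plate and hold it there

### The arm

A 6-joint arm with a two-finger parallel gripper is mounted at the origin on the work surface. World frame = base frame: x ahead of the robot, y to its left, z up, the work surface at z = 0. Lengths are in m, angles in degrees, forces in N, time in s.
With the tool pointing down it reaches from about 0.275 to 0.75 m from the base axis. Payload 10.2 kg.
Tool frame: the origin (TCP) lies midway between the tips of the shut fingers; the grasp point (between the pads) lies 19 mm behind it (robot.hold_point_z is the z of the grasp point in the tool frame, in m); z points along the fingers, y is the line along which they close (so a half turn about z gives the same grasp; the last joint's range is limited). The gripper opens to 85 mm and grips with 20 to 120 N. Pads are 22 mm wide; open, the fingers measure 114 mm over their backs; the gripper's body (76 mm by 85 mm) begins 54 mm behind the grasp point. The pads swing forward as they close: fully open they stand 13 mm farther back than shut.
Start: joints at [-83.732, 17.928, 85.812, -0, 76.261, -12.8], TCP at [0.171, -0.496, 0.231] pointing down, gripper open.
Joint ranges: [-168.41, 168.41], [-55.51, 124.54], [10.69, 146.95], [-70.63, 250.63], [1, 178], [-165.06, 165.06]. Speed limits (degrees/s): [136.94, 136.94, 172.46, 180, 180, 180].

### API

Orientations are given as [roll, pitch, yaw] about the fixed x, y, z axes, in that order (R = Rz(yaw) Ry(pitch) Rx(roll)).
In Python, from station import robot gives the robot as it stands.
- The arm moves only by the tool send_rows, never from a script. Its argument "rows" is a list of rows, each an object with "translation": the shift along the tool's x, y, z in mm, a list of three; "delta_rot": the turn, a rotation vector about the tool's x, y, z in degrees, a list of three. In form: [{"translation": [dx, dy, dz], "delta_rot": [ax, ay, az]}, ...]. A call has exactly 10 rows; each row is the pose to reach, as a shift and turn from the pose commanded when the call began, along the tool's axes at that moment; what a row does not reach only later rows make up. A row lasts 1/10 s, in which the tool goes at most 50 mm and 8.59 degrees, less where a joint would pass 70% of its speed; a pose out of reach is approached as far as the arm can. A call with a gripper value outside its range is refused whole. "gripper" is the opening, from 0 (shut) to 1 (fully open), set as the call begins (left out, the last holds). The fingers move at their own pace and stop on an object; the grip force is fixed at half the most. Time passes only in rows, so rows that repeat a pose let the fingers close, or fill a call up. It gives the time, the measured TCP pose, the force, the opening and the grip force at its end, in the units of the state.
- robot.sense(): the state, without advancing time (a new reading comes with each control period).
- robot.read_camera(name): name is "scene" or "top"; returns the picture (400x640x3 uint8, red, green, blue); there is no depth.
- robot.camera_model(name): a dict with "K" (3x3 intrinsics, pixels), "world_from_camera" (4x4, takes a point from camera to world coordinates). Camera axes: x right, y down, z forward; pixel columns grow to the right and rows downward; lengths in m; the calibration is good to about 2 mm. A picture is of the moment at which its call begins. camera_model takes no time and is no camera call.
- robot.job_done(): hands the job in; it is judged then, once.
The state is a dict: "time_s": time; "joint_positions": joint angles; "joint_velocities": joint speeds; "tau": joint torques, N m; "ee_pos": TCP position; "tcp_rot": TCP orientation; "ft_force": force on the tool from outside, world axes, zero at the start; "wrist_torque": the same for the moment, N m; "grip_width": finger opening in m; "grip_force": force on a finger pad.
Only numpy, scipy, OpenCV 4.12 (cv2) and the standard library are available. Lean on these libraries where they do the work, as an engineer would, in place of code of your own. Each camera call takes 0.05 s, during which the arm holds its last target. There are 200 camera calls.

### The job

Draw the locking pin straight up out of the setting plate and hang it upright in the notch of the pin rest, resting on the underside of its knob, and let go of it. Then set the specimen clamp flat on the setting plate and press it square into the corner, its foot firmly against both steel stops at once. Finish while still holding it pressed against both stops, without letting go, and leave the jar, slide box, brush and tray where they are.

Things in the scene. Friction and masses are not known exactly. Their poses are not given: they have to be found in the camera images.
- plate: Setting plate: square aluminium plate, 150 x 150 x 24 mm, ground smooth (friction about 0.2), fixed; place and yaw (within 0.4 rad) vary. Origin at the centre of its underside; z up; top face at z = 24 mm. Steel stops run along its +x and +y edges. The pin's bore is at x = y = 22 mm, 13.5 mm in diameter, 20 mm deep: inside the area that the clamp must cover, so the pin must come out first.
- stop_x: Steel stop bar, ground smooth (slippery, friction about 0.2), rigid, fixed along the plate's +x edge (the edge away from the robot): 14 mm thick, 105 mm long, standing 14 mm above the plate's top. Origin at the centre of its underside, axes as the plate's. Its inner face is the plane x = 60 mm of the plate.
- stop_y: Steel stop bar, ground smooth (slippery, friction about 0.2), rigid, fixed along the plate's +y edge (to the robot's left): 14 mm thick, 105 mm long, standing 14 mm above the plate's top. Origin at the centre of its underside, axes as the plate's. Its inner face is the plane y = 60 mm of the plate.
- corner (a point): The point on the plate's top face where the planes of the two stops' inner faces meet, at x = y = 60 mm, z = 24 mm of the plate; axes as the plate's. The clamp, home in the corner, has its centre line 32 mm from each stop face, at x = y = -32 mm of this point. The last 25 mm of each stop's inner face next to this point is open (the bars end there).
- pin_knob (a point): Locking pin, loose, 90 g, upright in the plate's bore: a black cylindrical knob 22 mm in diameter, 30 mm tall, over a steel stem 12 mm in diameter, 34 mm long. This point is the knob's centre, 49 mm above the foot; z up along the pin. At the start 20 mm of stem is in the bore, and the knob's underside is 14 mm above the plate, level with the stops' tops. It slides out freely.
- pin: The same locking pin: origin at the centre of its foot, z up along the pin.
- notch (a point): Notch between the two prongs of the pin rest, 15 mm wide, open above, below and in front (-x), closed behind. This point is on the prongs' top face (44 mm above the bench), on the centre line, 7.5 mm before the closed end, 22 mm from the open end; x towards the closed end, y across, z up. The pin enters from above or in front; its knob then rests on the prongs, knob centre 15 mm above here.
- rest: Pin rest: small grey stand fixed to the bench left or right of the plate (the clamp stands on the other side); place and yaw vary. Foot 80 x 60 x 10 mm; two aluminium prongs, tops 44 mm above the bench, point along its -x and form the notch. Origin on the bench straight below the notch point; axes as the notch's.
- clamp_mid (a point): Specimen clamp, loose, 0.3 to 0.5 kg, upright on the bench: square aluminium foot 64 x 64 x 18 mm; on it a grey jaw body, 40 (x) by 36 (y) mm and 36 mm tall, the part to grip; on top a white cassette 38 x 28 mm with a cream wax block, up to 67 mm high. This point is on the centre line, 34 mm above the underside; z up. Any of its four quarter turns will do in the corner.
- clamp: The same specimen clamp: origin at the centre of the foot's underside, axes as clamp_mid.
- jar: Bystander: amber glass jar, 52 mm in diameter, 65 mm tall, loose, beyond the work; origin at the centre of its underside. Leave alone.
- slide_box: Bystander: white slide box, 85 x 32 x 30 mm, loose, beyond the work; origin at the centre of its underside. Leave alone.
- brush: Bystander: thin wooden-handled brush, 160 mm long, 8 mm thick, lying crosswise between the robot and the plate, loose; origin under its middle. Leave alone.
- tray: Bystander: grey divided tray, 70 x 100 x 30 mm, loose, at the far left; origin at the centre of its underside. Leave alone.
Mind the look-alikes: they are no part of the job. Leave any blue look-alike of the clamp alone.

How it is judged:
By the outcome, as a careful person would: the job done as asked, in the order asked, and still so for the second after the job is handed in, while the arm keeps its last pose, push and grip.
It also fails if it takes over 66 s, if anything falls off the work surface, if the arm or the gripper's body presses on something with over 40 N, if the wrist force passes 120 N, or if a joint passes its speed limit or range.

## Working session

There is one attempt and no reset: what is moved stays moved. The work goes in short steps, Python scripts to look and compute and a tool call to move; the robot and the scene stay as the last step left them, time stands still between calls to the robot, and variables do not carry over. Pictures are saved under pics/ and viewed, at most 10 in all, crops included, and the job is handed in when it is done.

Besides the shell and the picture viewer there is one more tool, called after "Call:" by a JSON object that holds its "op" and its "data". send_rows: Moves the arm, as the interface text tells. Its arguments: {"type":"object","properties":{"rows":{"type":"array"},"gripper":{"type":"number"}},"required":["rows"]}

```bash
mkdir -p pics; ls
python3 - <<'E'
from station import robot
import cv2,numpy as np
print(robot.sense()); print(robot.hold_point_z)
for n in("scene","top"):
    m=robot.camera_model(n);print(n,np.round(m["K"],1).tolist(),np.round(m["world_from_camera"],4).tolist())
    cv2.imwrite(f"pics/{n}0.png",robot.read_camera(n)[:,:,::-1])
E
```

```text
pics
{'time_s': 0.0, 'joint_positions': array([-8.37304834e+01,  1.79593056e+01,  8.58538962e+01,  2.08536238e-04,
        7.62616660e+01, -1.28012937e+01]), 'joint_velocities': array([-0.01777932, -0.02637934, -0.01808878, -0.00438934, -0.02918253,
        0.01723646]), 'tau': array([ 3.14446675e-05, -4.12265611e+01, -2.59740686e+01, -1.85503100e-04,
        4.10333494e-03, -2.87131577e-06]), 'ee_pos': array([ 0.17148467, -0.49592893,  0.23073706]), 'tcp_rot': array([-1.79927038e+02, -1.67859664e-02,  1.90707500e+01]), 'ft_force': array([ 0.92991165, -0.55134345,  0.29518473]), 'wrist_torque': array([ 0.04162609,  0.0059276 , -0.01782672]), 'grip_force': 0.0, 'grip_width': 0.08554553808177916}
-0.0187
scene [[451.3, 0.0, 318.2], [0.0, 451.3, 199.0], [0.0, 0.0, 1.0]] [[0.466, 0.6313, -0.6199, 1.3796], [0.8848, -0.3386, 0.3203, -0.2981], [-0.0077, -0.6977, -0.7163, 1.0027], [0.0, 0.0, 0.0, 1.0]]
top [[420.3, 0.0, 322.6], [0.0, 420.3, 200.2], [0.0, 0.0, 1.0]] [[0.0254, -0.9806, 0.1946, 0.3428], [-0.9997, -0.0251, 0.0037, 0.0848], [0.0013, -0.1946, -0.9809, 1.1498], [0.0, 0.0, 0.0, 1.0]]
```

View pics/scene0.png

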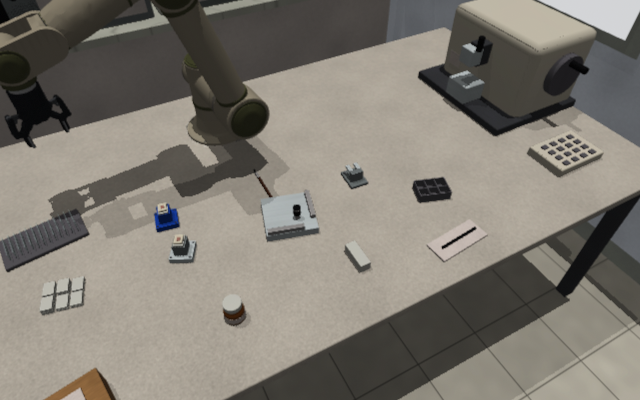

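View pics/top0.png

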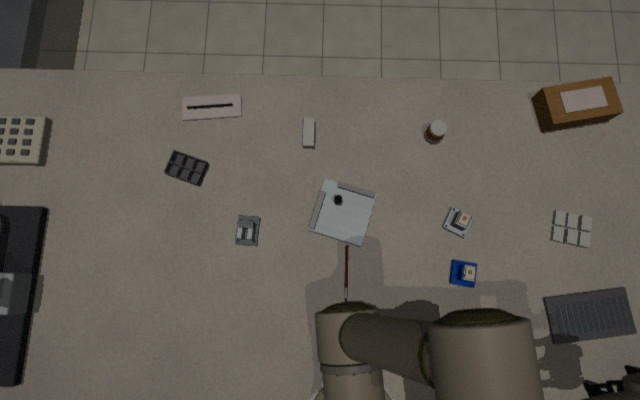

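The scene picture shows the plate at about (290,215), with the pin at (297,212). The rest is at (353,175), the clamp at (181,247), and the blue look-alike at (165,215). In the top picture the plate is at (343,212), the pin at (338,200), the rest at (247,230), and the clamp at (459,221). I'll enlarge crops of both.

Run:
```python
import cv2,numpy as np
t=cv2.imread("pics/top0.png");s=cv2.imread("pics/scene0.png")
def z(im,x,y,w,h,k): return cv2.resize(im[y:y+h,x:x+w],None,fx=k,fy=k,interpolation=cv2.INTER_CUBIC)
o=np.zeros((600,800,3),np.uint8)
o[:480,:480]=z(t,303,175,80,80,6)
o[:300,500:800]=z(t,230,206,50,50,6)
o[300:600,500:800]=z(t,434,197,50,50,6)
cv2.imwrite("pics/tc.png",o)
o=np.zeros((600,800,3),np.uint8)
o[:420,:480]=z(s,250,180,80,70,6)
o[:300,500:800]=z(s,330,150,50,50,6)
o[300:600,500:800]=z(s,157,225,50,50,6)
cv2.imwrite("pics/sc.png",o)
```

```text
(no output)
```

View pics/tc.png

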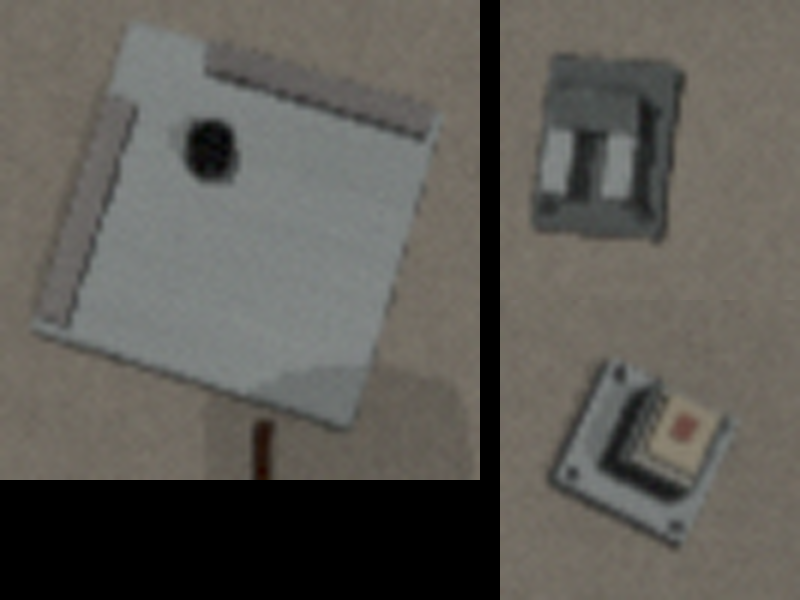

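View pics/sc.png

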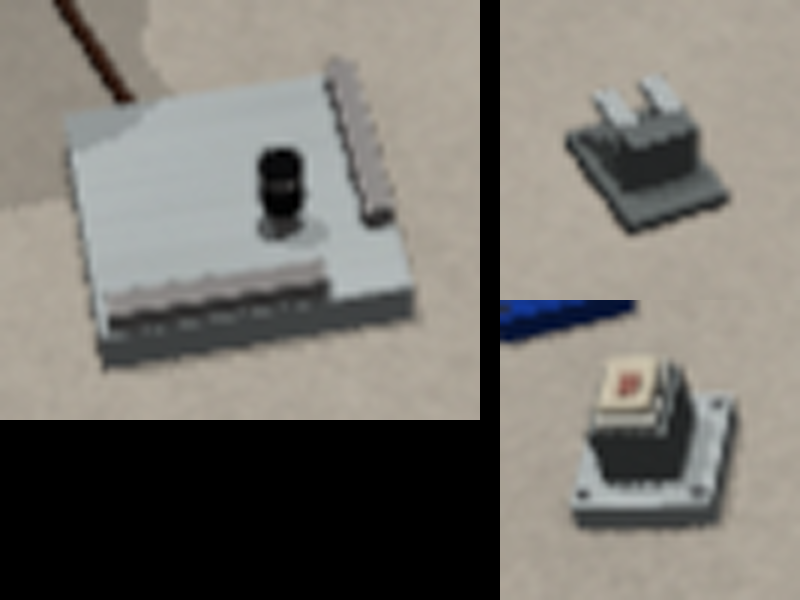

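The crops show the plate corners, the stop ends, the knob, the two prongs opening toward the robot, and the clamp foot. Next I fit each known shape to these labelled points in both views.

```bash
cat > h.py <<'E'
import numpy as np, cv2, json
from station import robot
from scipy.optimize import least_squares
M={n:robot.camera_model(n) for n in("top","scene")}
def proj(n,P):
    m=M[n];W=np.linalg.inv(m["world_from_camera"]);p=np.atleast_2d(P)@W[:3,:3].T+W[:3,3]
    q=p@np.array(m["K"]).T;return q[:,:2]/q[:,2:]
def ray(n,uv,z):
    m=M[n];W=np.array(m["world_from_camera"]);d=W[:3,:3]@np.linalg.solve(m["K"],[uv[0],uv[1],1]);return W[:3,3]+d*(z-W[2,3])/d[2]
def crop(ox,oy,u,v): return np.array([ox+(u+.5)/6-.5,oy+(v+.5)/6-.5])
def place(q,pts):
    c,s=np.cos(q[2]),np.sin(q[2]);p=np.array(pts,float)/1e3
    return np.c_[q[0]+c*p[:,0]-s*p[:,1],q[1]+s*p[:,0]+c*p[:,1],p[:,2]]
def fit(q0,obs):  # obs: list (cam, model xyz mm, pixel)
    def r(q): return np.concatenate([(proj(n,place(q,[X]))[0]-px) for n,X,px in obs])
    s=least_squares(r,q0,loss="soft_l1",f_scale=.7);return s.x,r(s.x).reshape(-1,2)
def tri(a,b):
    def r(X): return np.r_[proj("top",X)[0]-a,proj("scene",X)[0]-b]
    s=least_squares(r,[.5,0,.05]);return s.x,s.fun
E
python3 - <<'E'
from h import *
np.set_printoptions(precision=4,suppress=True)
T=lambda X,u,v:("top",X,crop(303,175,u,v)); S=lambda X,u,v:("scene",X,crop(250,180,u,v))
pl=[T((75,75,24),128,22),T((75,-75,24),440,114),T((-75,-75,24),352,426),T((-75,75,24),33,322),
T((74,35,38),207,42),T((60,35,38),205,72),T((35,60,38),137,105),T((35,74,38),108,95),
S((75,75,24),412,287),S((75,-75,24),100,340),S((-75,-75,24),68,117),S((75,75,0),412,318),S((75,-75,0),105,368),S((35,60,38),362,210),S((60,35,38),325,262),S((74,35,38),327,282)]
def rep(name,q0,o):
    a={}
    for k,oo in (("both",o),("top",[x for x in o if x[0]=="top"]),("scene",[x for x in o if x[0]=="scene"])):
        q,r=fit(q0,oo);print(name,k,q[:2],np.degrees(q[2]),"rms px",np.sqrt((r**2).mean()))
        if k=="both":print(r.round(1).tolist());a=q
    return a
q0=[*ray("top",(343,212),.024)[:2],-.2]
q=rep("plate",q0,pl); print("pin pred",place(q,[(22,22,53)]))
print("pin tri",tri(crop(303,175,211,151),crop(250,180,281,186)))
T=lambda X,u,v:("top",X,crop(230,206,u-500,v)); S=lambda X,u,v:("scene",X,crop(330,150,u-500,v))
re=[T((-22,7.5,44),569,197),T((-22,-7.5,44),601,200),T((7.5,7.5,44),574,130),T((7.5,-7.5,44),606,136),
S((-22,-7.5,44),618,88),S((7.5,-7.5,44),640,118),S((-22,7.5,44),640,82),S((7.5,7.5,44),667,113)]
rep("rest",[*ray("top",(247,232),.044)[:2],0],re)
T=lambda X,u,v:("top",X,crop(434,197,u-500,v-300)); S=lambda X,u,v:("scene",X,crop(157,225,u-500,v-300))
# yaw modulo 90
cl=[T((32,32,18),608,358),T((-32,32,18),551,476),T((-32,-32,18),680,540),T((32,-32,18),736,425),
S((32,32,18),735,397),S((32,-32,18),575,510),S((32,32,0),718,526)][:4]
cl+=[S((-32,32,18),0,0)][:0]
rep("clamp",[*ray("top",(459,221),.018)[:2],-.4],cl+[("scene",(32,32,18),crop(157,225,218,210)),("scene",(32,-32,18),crop(157,225,75,210)),("scene",(-32,32,18),crop(157,225,235,97))])
E
```

```text
plate both [0.5383 0.0349] -15.498242027183887 rms px 0.6851435459184082
[[-0.1, -0.9], [0.3, -0.7], [-0.1, -0.3], [-0.5, 0.8], [0.7, -1.0], [-0.4, -1.2], [-0.6, -0.7], [-0.7, -0.6], [-0.3, -0.6], [-0.5, -0.5], [-1.7, -0.7], [-0.2, -0.3], [-0.5, 0.2], [0.0, -0.3], [-0.7, -1.2], [-0.1, -0.9]]
plate top [0.5364 0.0344] -15.52517677683977 rms px 0.5202395821465614
plate scene [0.5408 0.0359] -16.195663730929542 rms px 0.41276212489188524
pin pred [[0.5654 0.0503 0.053 ]]
pin tri (array([0.5643, 0.0499, 0.0478]), array([-0.5689, -0.2309, -0.6561,  0.0818]))
rest both [0.4771 0.2945] -1.8414946323406467 rms px 0.7756135654470937
[[-0.6, -0.5], [-0.3, -0.7], [-0.4, -0.4], [-0.1, -1.1], [-1.5, -0.6], [-0.7, -0.1], [-1.1, -1.0], [-1.1, -0.7]]
rest top [0.4754 0.2934] -1.9395879449123805 rms px 0.23270806058240914
rest scene [0.4811 0.2958] -4.194853876316828 rms px 0.27741152575362643
clamp both [ 0.5202 -0.2788] -25.822110369545346 rms px 0.9603944742193626
[[-0.3, -1.2], [-0.3, -0.3], [-0.2, -0.2], [-0.1, -1.8], [-1.3, -1.6], [-1.2, -0.8], [-0.4, -1.2]]
clamp top [ 0.5178 -0.2794] -26.752270951945693 rms px 0.44436667945056246
clamp scene [ 0.5255 -0.2777] -25.337927516911922 rms px 0.3421606203703494
```

```bash
cat >> h.py <<'E'
def go(*wps):  # wps: (x,y,z,yaw) world mm/deg -> tool rows, from sensed pose
    s=robot.sense();p=np.array(s["ee_pos"])*1e3;y0=s["tcp_rot"][2];c,n=np.cos(np.radians(y0)),np.sin(np.radians(y0))
    print("t",round(s["time_s"],2),"pos",p.round(1),"rot",np.round(s["tcp_rot"],2),"F",np.round(s["ft_force"],1),"w",round(s["grip_width"]*1e3,1),"J6",s["joint_positions"].round(0))
    for x,y,z,w in wps:
        d=np.array([x,y,z])-p;print([round(v,1) for v in (c*d[0]+n*d[1],n*d[0]-c*d[1],-d[2])],"rotz",round(-((w-y0+180)%360-180),2))
E
python3 -c "
from h import *
go((564.5,50,120,0))"
```

```text
t 0.1 pos [ 171.5 -496.   230.8] rot [-1.7994e+02 -2.0000e-02  1.9070e+01] F [ 0.3 -0.5  0.2] w 85.3 J6 [-84.  18.  86.   0.  76. -13.]
[np.float64(549.8), np.float64(-387.7), np.float64(110.8)] rotz 19.07
```

Call:
{"op": "send_rows", "data": {"rows": [{"translation": [50, -35, 0], "delta_rot": [0, 0, 3]}, {"translation": [100, -70, 0], "delta_rot": [0, 0, 6]}, {"translation": [150, -105, 0], "delta_rot": [0, 0, 9]}, {"translation": [550, -388, 80], "delta_rot": [0, 0, 19]}, {"translation": [550, -388, 90], "delta_rot": [0, 0, 19]}, {"translation": [550, -388, 100], "delta_rot": [0, 0, 19]}, {"translation": [550, -388, 111], "delta_rot": [0, 0, 19]}, {"translation": [550, -388, 111], "delta_rot": [0, 0, 19]}, {"translation": [550, -388, 111], "delta_rot": [0, 0, 19]}, {"translation": [550, -388, 111], "delta_rot": [0, 0, 19]}], "gripper": 0.6}}

```text
time_s: 1.1
ee_pos: [0.4571, -0.0988, 0.1618]
tcp_rot: [180.0, 0.0, 0.1]
ft_force: [1.1, -0.9, 0.2]
grip_width: 0.0513
grip_force: 0.0
```

Call:
{"op": "send_rows", "data": {"rows": [{"translation": [107, -149, 42], "delta_rot": [0, 0, 0]}, {"translation": [107, -149, 42], "delta_rot": [0, 0, 0]}, {"translation": [107, -149, 42], "delta_rot": [0, 0, 0]}, {"translation": [107, -149, 42], "delta_rot": [0, 0, 0]}, {"translation": [107, -149, 42], "delta_rot": [0, 0, 0]}, {"translation": [107, -149, 42], "delta_rot": [0, 0, 0]}, {"translation": [107, -149, 42], "delta_rot": [0, 0, 0]}, {"translation": [107, -149, 42], "delta_rot": [0, 0, 0]}, {"translation": [107, -149, 42], "delta_rot": [0, 0, 0]}, {"translation": [107, -149, 42], "delta_rot": [0, 0, 0]}]}}

```text
time_s: 2.1
ee_pos: [0.5631, 0.0479, 0.1205]
tcp_rot: [180.0, -0.0, 0.0]
ft_force: [0.0, -0.1, -0.4]
grip_width: 0.0513
grip_force: 0.0
```

```bash
python3 -c "
from h import *
t=robot.read_camera('top')[:,:,::-1];s=robot.read_camera('scene')[:,:,::-1]
go((564.5,50,42,0))
z=lambda im,x,y:cv2.resize(im[y:y+75,x:x+66],None,fx=6,fy=6,interpolation=2)
cv2.imwrite('pics/c2.png',np.hstack([z(t,303,175),z(s,265,170)]))"
```

```text
t 2.2 pos [563.2  48.1 120.4] rot [ 1.8e+02 -1.0e-02  4.0e-02] F [-0.8  0.3  0.3] w 51.1 J6 [-7. 29. 87. -0. 64. 83.]
[np.float64(1.3), np.float64(-1.9), np.float64(78.4)] rotz 0.04
```

View pics/c2.png

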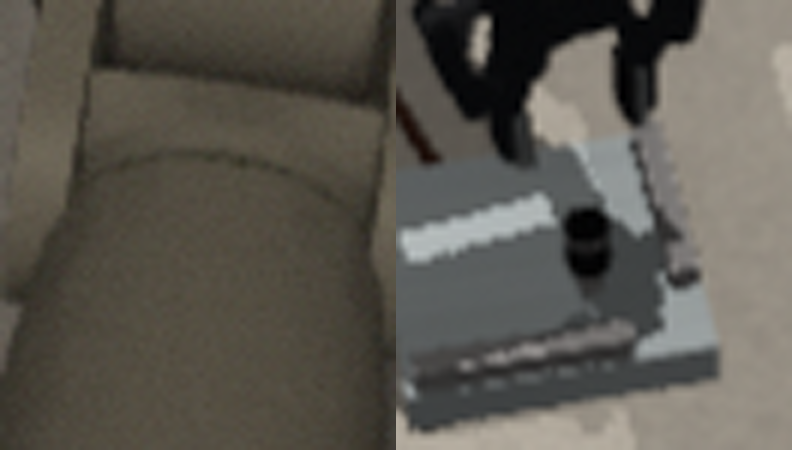

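The top view is blocked by the arm. In the scene view the fingers at (520,160) and (640,115) straddle the knob at (587,240), so I descend and grip.

Call:
{"op": "send_rows", "data": {"rows": [{"translation": [1, -2, 15], "delta_rot": [0, 0, 0]}, {"translation": [1, -2, 35], "delta_rot": [0, 0, 0]}, {"translation": [1, -2, 50], "delta_rot": [0, 0, 0]}, {"translation": [1, -2, 60], "delta_rot": [0, 0, 0]}, {"translation": [1, -2, 70], "delta_rot": [0, 0, 0]}, {"translation": [1, -2, 76], "delta_rot": [0, 0, 0]}, {"translation": [1, -2, 78], "delta_rot": [0, 0, 0]}, {"translation": [1, -2, 78], "delta_rot": [0, 0, 0]}, {"translation": [1, -2, 78], "delta_rot": [0, 0, 0]}, {"translation": [1, -2, 78], "delta_rot": [0, 0, 0]}]}}

```text
time_s: 3.2
ee_pos: [0.5645, 0.0504, 0.0427]
tcp_rot: [180.0, -0.0, 0.1]
ft_force: [-0.7, -0.5, 0.5]
grip_width: 0.0513
grip_force: 0.0
```

Call:
{"op": "send_rows", "data": {"rows": [{"translation": [0, 0, 0], "delta_rot": [0, 0, 0]}, {"translation": [0, 0, 0], "delta_rot": [0, 0, 0]}, {"translation": [0, 0, 0], "delta_rot": [0, 0, 0]}, {"translation": [0, 0, 0], "delta_rot": [0, 0, 0]}, {"translation": [0, 0, 0], "delta_rot": [0, 0, 0]}, {"translation": [0, 0, 0], "delta_rot": [0, 0, 0]}, {"translation": [0, 0, 0], "delta_rot": [0, 0, 0]}, {"translation": [0, 0, 0], "delta_rot": [0, 0, 0]}, {"translation": [0, 0, 0], "delta_rot": [0, 0, 0]}, {"translation": [0, 0, 0], "delta_rot": [0, 0, 0]}], "gripper": 0.0}}

```text
time_s: 4.2
ee_pos: [0.5644, 0.0504, 0.0426]
tcp_rot: [180.0, -0.0, 0.1]
ft_force: [-0.8, -0.0, 5.9]
grip_width: 0.0202
grip_force: 58.6
```

```bash
python3 -c "
from h import *
print(robot.sense()['grip_force'],robot.sense()['wrist_torque'])
go((564.5,50,42,0))"
```

```text
58.58576953411102 [ 0.00414385  0.15112854 -0.00791614]
t 4.2 pos [564.4  50.4  42.6] rot [ 1.8e+02 -4.0e-02  7.0e-02] F [-0.8 -0.   5.9] w 20.2 J6 [-7. 35. 90.  0. 55. 83.]
[np.float64(0.1), np.float64(0.4), np.float64(0.6)] rotz 0.07
```

Call:
{"op": "send_rows", "data": {"rows": [{"translation": [0, 0, -3], "delta_rot": [0, 0, 0]}, {"translation": [0, 0, -7], "delta_rot": [0, 0, 0]}, {"translation": [0, 0, -12], "delta_rot": [0, 0, 0]}, {"translation": [0, 0, -18], "delta_rot": [0, 0, 0]}, {"translation": [0, 0, -25], "delta_rot": [0, 0, 0]}, {"translation": [0, 0, -35], "delta_rot": [0, 0, 0]}, {"translation": [0, 0, -50], "delta_rot": [0, 0, 0]}, {"translation": [0, 0, -65], "delta_rot": [0, 0, 0]}, {"translation": [0, 0, -75], "delta_rot": [0, 0, 0]}, {"translation": [0, 0, -75], "delta_rot": [0, 0, 0]}]}}

```text
time_s: 5.2
ee_pos: [0.5649, 0.0504, 0.1189]
tcp_rot: [180.0, -0.2, 0.1]
ft_force: [0.8, 0.0, -1.6]
grip_width: 0.0201
grip_force: 58.6
```

Run:
```python
from h import *
np.set_printoptions(precision=4,suppress=True)
go((564.5,50,117,0))
# pin pixel bias: detected minus predicted (true knob centre at start = 564.4?,50.4,53)
for n,px in(("top",crop(303,175,211,151)),("scene",crop(250,180,281,186))): print(n,px-proj(n,[.5644,.0504,.053])[0])
```

```text
t 5.2 pos [564.9  50.4 118.9] rot [179.98  -0.16   0.07] F [ 0.8  0.  -1.6] w 20.1 J6 [-7. 29. 87.  0. 64. 83.]
[np.float64(-0.4), np.float64(0.4), np.float64(1.9)] rotz 0.07
top [0.681  0.6444]
scene [0.5735 1.1993]
```

Run:
```python
from h import *
np.set_printoptions(precision=4,suppress=True)
for b in ({"top":(.55,.65),"scene":(.55,.9)},{"top":(.68,.64),"scene":(.57,1.2)}):
  T=lambda X,u,v:("top",X,crop(230,206,u-500,v)-b["top"]); S=lambda X,u,v:("scene",X,crop(330,150,u-500,v)-b["scene"])
  re=[T((-22,7.5,44),569,197),T((-22,-7.5,44),601,200),T((7.5,7.5,44),574,130),T((7.5,-7.5,44),606,136),
S((-22,-7.5,44),618,88),S((7.5,-7.5,44),640,118),S((-22,7.5,44),640,82),S((7.5,7.5,44),667,113)]
  T2=lambda X,u,v:("top",X,crop(434,197,u-500,v-300)-b["top"]); S2=lambda X,u,v:("scene",X,crop(157,225,u-500,v-300)-b["scene"])
  cl=[T2((32,32,18),608,358),T2((-32,32,18),551,476),T2((-32,-32,18),680,540),T2((32,-32,18),736,425),S2((32,32,18),718,510),S2((32,-32,18),575,510),S2((-32,32,18),735,397)]
  for nm,q0,o in(("rest",[.477,.295,0],re),("clamp",[.52,-.28,-.45],cl)):
    for k in("both","top","scene"):
      q,r=fit(q0,[x for x in o if k in("both",x[0])]);print(nm,k,q[:2],np.degrees(q[2]),np.sqrt((r**2).mean()))
# rest foot and prong refinement from the first top image: dark-grey mask
im=cv2.imread("pics/top0.png").astype(float)[200:250,225:265];cv2.imwrite
g=im.mean(2);row=lambda v:g[v-200,10:40].round(0).tolist()
for v in(229,232,235,237):print(v,row(v))
```

```text
rest both [0.4771 0.2955] -2.7598656880767924 0.331355537343978
rest top [0.4771 0.295 ] -1.9279143018405642 0.2320695713136653
rest scene [0.4766 0.2965] -4.152048984144935 0.26988068792961245
clamp both [ 0.5205 -0.278 ] -26.10384701889452 0.48404153495745944
clamp top [ 0.5195 -0.2779] -26.741145492894773 0.4405105800367941
clamp scene [ 0.5218 -0.2782] -25.28560451710641 0.33882786743064364
rest both [0.4768 0.2958] -2.8051455227717277 0.37205289994535545
rest top [0.4771 0.2953] -1.9251013956478422 0.23216806126384615
rest scene [0.4753 0.2972] -4.150317167668932 0.26745642083004084
clamp both [ 0.5201 -0.2776] -26.206113773359068 0.4396290294503459
clamp top [ 0.5195 -0.2776] -26.73889424652909 0.44074274167264194
clamp scene [ 0.5207 -0.278 ] -25.277469771215465 0.3369026139940106
229 [105.0, 93.0, 91.0, 127.0, 130.0, 125.0, 123.0, 71.0, 34.0, 36.0, 44.0, 63.0, 69.0, 123.0, 128.0, 127.0, 124.0, 96.0, 50.0, 33.0, 46.0, 73.0, 76.0, 61.0, 99.0, 113.0, 111.0, 112.0, 108.0, 107.0]
232 [105.0, 88.0, 116.0, 133.0, 132.0, 128.0, 116.0, 58.0, 38.0, 43.0, 57.0, 75.0, 88.0, 125.0, 130.0, 128.0, 123.0, 69.0, 43.0, 39.0, 44.0, 72.0, 72.0, 54.0, 104.0, 111.0, 114.0, 111.0, 113.0, 111.0]
235 [90.0, 84.0, 126.0, 130.0, 132.0, 122.0, 73.0, 44.0, 40.0, 43.0, 69.0, 80.0, 113.0, 128.0, 132.0, 124.0, 118.0, 59.0, 38.0, 47.0, 73.0, 74.0, 68.0, 90.0, 109.0, 114.0, 111.0, 111.0, 111.0, 110.0]
237 [93.0, 90.0, 109.0, 114.0, 117.0, 118.0, 65.0, 39.0, 38.0, 46.0, 73.0, 85.0, 128.0, 131.0, 128.0, 124.0, 98.0, 55.0, 40.0, 48.0, 71.0, 76.0, 58.0, 98.0, 109.0, 111.0, 110.0, 109.0, 109.0, 109.0]
```

Call:
{"op": "send_rows", "data": {"rows": [{"translation": [-10, -27, 0], "delta_rot": [0, 0, 0]}, {"translation": [-23, -62, 0], "delta_rot": [0, 0, 0]}, {"translation": [-38, -102, 0], "delta_rot": [0, 0, 1]}, {"translation": [-54, -142, 0], "delta_rot": [0, 0, 2]}, {"translation": [-69, -182, 0], "delta_rot": [0, 0, 2.5]}, {"translation": [-82, -215, 0], "delta_rot": [0, 0, 2.5]}, {"translation": [-90, -237, 0], "delta_rot": [0, 0, 2.5]}, {"translation": [-94, -245, 0], "delta_rot": [0, 0, 2.5]}, {"translation": [-94, -245, 0], "delta_rot": [0, 0, 2.5]}, {"translation": [-94, -245, 0], "delta_rot": [0, 0, 2.5]}]}}

```text
time_s: 6.2
ee_pos: [0.4702, 0.2944, 0.117]
tcp_rot: [180.0, 0.0, -2.5]
ft_force: [0.9, 0.4, -0.2]
grip_width: 0.0202
grip_force: 58.7
```

```bash
python3 -c "
from h import *
s=robot.read_camera('scene')[:,:,::-1]; t=robot.read_camera('top')[:,:,::-1]
go((471,295.8,88,-2.5),(471,295.8,48.6,-2.5))
z=lambda im,x,y:cv2.resize(im[y:y+75,x:x+66],None,fx=6,fy=6,interpolation=2)
cv2.imwrite('pics/c3.png',np.hstack([z(t,213,190),z(s,320,130)]))"
```

```text
t 6.3 pos [470.5 294.2 117.2] rot [ 1.7999e+02  1.0000e-02 -2.5200e+00] F [-0.8  0.2 -1.4] w 20.1 J6 [ 20.  28.  89.  -0.  63. 112.]
[np.float64(0.5), np.float64(-1.6), np.float64(29.2)] rotz -0.02
[np.float64(0.5), np.float64(-1.6), np.float64(68.6)] rotz -0.02
```

View pics/c3.png

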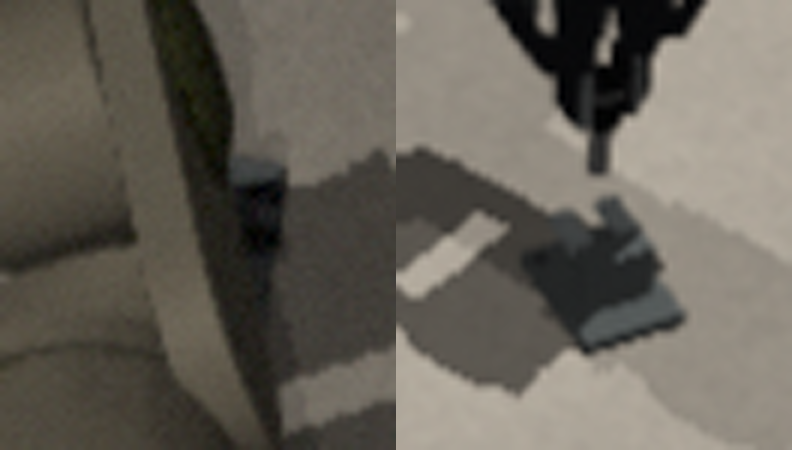

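The scene crop shows the stem upright, foot at (598,172), above the prong tips at (565,218) and (608,200). I'll compare it with the projected notch.

Run:
```python
from h import *
np.set_printoptions(precision=1,suppress=True)
back=lambda p:(p-[320,130]+.5)*6-.5+[396,0]
b=np.array([.57,1.0])
f=lambda P:back(proj("scene",P)[0]+b)
print("foot",f([.4705,.2942,.0786]))
print("descended foot at prong top z44, x=.471,y=.2958",f([.471,.2958,.044]))
im=cv2.imread("pics/c3.png");g=im.mean(2)
for v in (165,205,215,225,235): print(v,g[v,540:660:6].round(0).tolist())
for X in((-22,7.5,44),(-22,-7.5,44),(7.5,7.5,44),(7.5,-7.5,44)):print(X,f(place([.477,.2957,np.radians(-2.7)],[X])[0]))
```

```text
foot [596.8 174. ]
descended foot at prong top z44, x=.471,y=.2958 [596.8 223.3]
165 [140.0, 140.0, 142.0, 142.0, 142.0, 141.0, 142.0, 136.0, 81.0, 44.0, 44.0, 78.0, 147.0, 172.0, 168.0, 169.0, 170.0, 167.0, 165.0, 165.0]
205 [122.0, 138.0, 146.0, 138.0, 131.0, 133.0, 142.0, 144.0, 138.0, 110.0, 75.0, 66.0, 64.0, 76.0, 116.0, 144.0, 145.0, 140.0, 140.0, 141.0]
215 [60.0, 78.0, 86.0, 80.0, 73.0, 74.0, 88.0, 122.0, 144.0, 137.0, 93.0, 64.0, 65.0, 65.0, 71.0, 102.0, 133.0, 142.0, 140.0, 140.0]
225 [61.0, 61.0, 62.0, 63.0, 65.0, 67.0, 64.0, 67.0, 89.0, 98.0, 85.0, 62.0, 58.0, 64.0, 65.0, 64.0, 79.0, 117.0, 141.0, 142.0]
235 [62.0, 63.0, 62.0, 62.0, 63.0, 65.0, 66.0, 66.0, 58.0, 41.0, 34.0, 33.0, 38.0, 46.0, 43.0, 40.0, 60.0, 98.0, 131.0, 143.0]
(-22, 7.5, 44) [595.4 201.3]
(-22, -7.5, 44) [570.6 209.3]
(7.5, 7.5, 44) [621.7 234.4]
(7.5, -7.5, 44) [596.7 242.6]
```

Call:
{"op": "send_rows", "data": {"rows": [{"translation": [0.5, -1.6, 5], "delta_rot": [0, 0, 0]}, {"translation": [0.5, -1.6, 12], "delta_rot": [0, 0, 0]}, {"translation": [0.5, -1.6, 19], "delta_rot": [0, 0, 0]}, {"translation": [0.5, -1.6, 25], "delta_rot": [0, 0, 0]}, {"translation": [0.5, -1.6, 29], "delta_rot": [0, 0, 0]}, {"translation": [0.5, -1.6, 32], "delta_rot": [0, 0, 0]}, {"translation": [0.5, -1.6, 35], "delta_rot": [0, 0, 0]}, {"translation": [0.5, -1.6, 38], "delta_rot": [0, 0, 0]}, {"translation": [0.5, -1.6, 38], "delta_rot": [0, 0, 0]}, {"translation": [0.5, -1.6, 38], "delta_rot": [0, 0, 0]}]}}

```text
time_s: 7.3
ee_pos: [0.4703, 0.2967, 0.0791]
tcp_rot: [180.0, 0.0, -2.4]
ft_force: [-0.4, -1.7, -1.4]
grip_width: 0.0201
grip_force: 58.6
```

Call:
{"op": "send_rows", "data": {"rows": [{"translation": [0, 0.8, 0], "delta_rot": [0, 0, 0]}, {"translation": [0, 0.8, 4], "delta_rot": [0, 0, 0]}, {"translation": [0, 0.8, 8], "delta_rot": [0, 0, 0]}, {"translation": [0, 0.8, 12], "delta_rot": [0, 0, 0]}, {"translation": [0, 0.8, 16], "delta_rot": [0, 0, 0]}, {"translation": [0, 0.8, 20], "delta_rot": [0, 0, 0]}, {"translation": [0, 0.8, 24], "delta_rot": [0, 0, 0]}, {"translation": [0, 0.8, 27], "delta_rot": [0, 0, 0]}, {"translation": [0, 0.8, 29], "delta_rot": [0, 0, 0]}, {"translation": [0, 0.8, 29], "delta_rot": [0, 0, 0]}]}}

```text
time_s: 8.3
ee_pos: [0.4704, 0.2961, 0.05]
tcp_rot: [180.0, 0.0, -2.4]
ft_force: [-0.6, 0.3, -0.6]
grip_width: 0.0203
grip_force: 58.7
```

Call:
{"op": "send_rows", "data": {"rows": [{"translation": [0, 0, 0.5], "delta_rot": [0, 0, 0]}, {"translation": [0, 0, 1], "delta_rot": [0, 0, 0]}, {"translation": [0, 0, 1.4], "delta_rot": [0, 0, 0]}, {"translation": [0, 0, 1.4], "delta_rot": [0, 0, 0]}, {"translation": [0, 0, 1.4], "delta_rot": [0, 0, 0]}, {"translation": [0, 0, 1.4], "delta_rot": [0, 0, 0]}, {"translation": [0, 0, 1.4], "delta_rot": [0, 0, 0]}, {"translation": [0, 0, 1.4], "delta_rot": [0, 0, 0]}, {"translation": [0, 0, 1.4], "delta_rot": [0, 0, 0]}, {"translation": [0, 0, 1.4], "delta_rot": [0, 0, 0]}]}}

```text
time_s: 9.3
ee_pos: [0.4705, 0.2961, 0.0489]
tcp_rot: [-180.0, -0.0, -2.4]
ft_force: [0.2, 0.1, -1.0]
grip_width: 0.0201
grip_force: 58.7
```

Call:
{"op": "send_rows", "data": {"rows": [{"translation": [0, 0, 0], "delta_rot": [0, 0, 0]}, {"translation": [0, 0, 0], "delta_rot": [0, 0, 0]}, {"translation": [0, 0, 0], "delta_rot": [0, 0, 0]}, {"translation": [0, 0, 0], "delta_rot": [0, 0, 0]}, {"translation": [0, 0, 0], "delta_rot": [0, 0, 0]}, {"translation": [0, 0, 0], "delta_rot": [0, 0, 0]}, {"translation": [0, 0, 0], "delta_rot": [0, 0, 0]}, {"translation": [0, 0, 0], "delta_rot": [0, 0, 0]}, {"translation": [0, 0, 0], "delta_rot": [0, 0, 0]}, {"translation": [0, 0, 0], "delta_rot": [0, 0, 0]}], "gripper": 0.6}}

```text
time_s: 10.3
ee_pos: [0.4705, 0.2961, 0.0489]
tcp_rot: [-180.0, -0.0, -2.4]
ft_force: [-0.1, 0.0, -0.6]
grip_width: 0.051
grip_force: 0.0
```

Call:
{"op": "send_rows", "data": {"rows": [{"translation": [0, 0, -8], "delta_rot": [0, 0, 0]}, {"translation": [0, 0, -16], "delta_rot": [0, 0, 0]}, {"translation": [0, 0, -28], "delta_rot": [0, 0, 0]}, {"translation": [0, 0, -45], "delta_rot": [0, 0, 0]}, {"translation": [0, 0, -65], "delta_rot": [0, 0, 0]}, {"translation": [0, 0, -85], "delta_rot": [0, 0, 0]}, {"translation": [0, 0, -105], "delta_rot": [0, 0, 0]}, {"translation": [0, 30, -120], "delta_rot": [0, 0, 2]}, {"translation": [0, 65, -120], "delta_rot": [0, 0, 6]}, {"translation": [0, 105, -120], "delta_rot": [0, 0, 10]}]}}

```text
time_s: 11.3
ee_pos: [0.466, 0.1905, 0.1703]
tcp_rot: [-180.0, -0.1, -12.5]
ft_force: [0.9, 0.0, 0.4]
grip_width: 0.0511
grip_force: 0.0
```

```bash
python3 -c "
from h import *
s=robot.read_camera('scene')[:,:,::-1]; t=robot.read_camera('top')[:,:,::-1]
go((520,-278,120,-26),(520,-278,24,-26))
z=lambda im,x,y:cv2.resize(im[y:y+60,x:x+66],None,fx=6,fy=6,interpolation=2)
cv2.imwrite('pics/c4.png',np.hstack([z(t,213,200),z(s,320,140)]))"
```

```text
t 11.4 pos [466.1 188.1 170.1] rot [ 1.7998e+02 -7.0000e-02 -1.2740e+01] F [0.4 0.1 0.7] w 51.4 J6 [  9.  18.  95.  -0.  67. 111.]
[np.float64(155.3), np.float64(442.8), np.float64(50.1)] rotz 13.26
[np.float64(155.3), np.float64(442.8), np.float64(146.1)] rotz 13.26
```

View pics/c4.png

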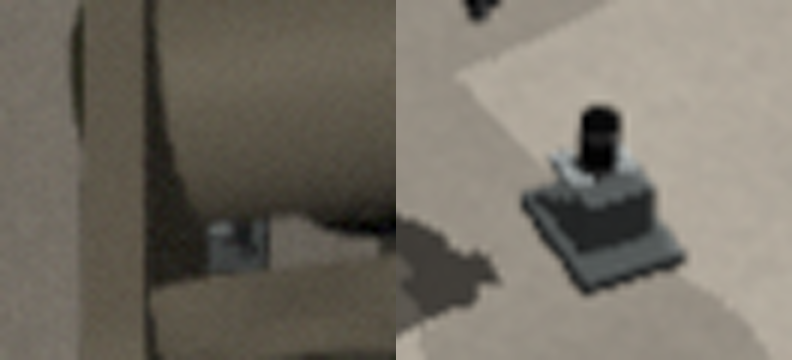

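The pin hangs upright in the notch, knob at (600,140) on the prongs. Next is the clamp.

Call:
{"op": "send_rows", "data": {"rows": [{"translation": [10, 35, 0], "delta_rot": [0, 0, 2]}, {"translation": [25, 75, 0], "delta_rot": [0, 0, 4]}, {"translation": [45, 122, 5], "delta_rot": [0, 0, 6]}, {"translation": [62, 168, 10], "delta_rot": [0, 0, 8]}, {"translation": [78, 215, 15], "delta_rot": [0, 0, 10]}, {"translation": [94, 262, 20], "delta_rot": [0, 0, 12]}, {"translation": [110, 309, 25], "delta_rot": [0, 0, 13.3]}, {"translation": [126, 356, 30], "delta_rot": [0, 0, 13.3]}, {"translation": [142, 403, 30], "delta_rot": [0, 0, 13.3]}, {"translation": [155, 443, 30], "delta_rot": [0, 0, 13.3]}], "gripper": 1.0}}

```text
time_s: 12.4
ee_pos: [0.5223, -0.277, 0.1396]
tcp_rot: [180.0, -0.1, -25.7]
ft_force: [0.6, 0.4, -0.5]
grip_width: 0.0853
grip_force: 0.0
```

```bash
python3 -c "
from h import *
go((520,-278,60,-26),(520,-278,24,-26))"
```

```text
t 12.4 pos [ 522.3 -277.   139.6] rot [ 1.7999e+02 -6.0000e-02 -2.5740e+01] F [ 0.6  0.4 -0.5] w 85.3 J6 [-39.  31.  81.   0.  68.  76.]
[np.float64(-1.7), np.float64(1.9), np.float64(79.6)] rotz 0.26
[np.float64(-1.7), np.float64(1.9), np.float64(115.6)] rotz 0.26
```

Call:
{"op": "send_rows", "data": {"rows": [{"translation": [0, 0, 10], "delta_rot": [0, 0, 0]}, {"translation": [0, 0, 28], "delta_rot": [0, 0, 0]}, {"translation": [0, 0, 50], "delta_rot": [0, 0, 0]}, {"translation": [0, 0, 72], "delta_rot": [0, 0, 0]}, {"translation": [0, 0, 90], "delta_rot": [0, 0, 0]}, {"translation": [0, 0, 103], "delta_rot": [0, 0, 0]}, {"translation": [0, 0, 112], "delta_rot": [0, 0, 0]}, {"translation": [0, 0, 117], "delta_rot": [0, 0, 0]}, {"translation": [0, 0, 118], "delta_rot": [0, 0, 0]}, {"translation": [0, 0, 118], "delta_rot": [0, 0, 0]}]}}

```text
time_s: 13.4
ee_pos: [0.5223, -0.2749, 0.0214]
tcp_rot: [180.0, -0.0, -25.7]
ft_force: [0.1, -0.1, 0.4]
grip_width: 0.0854
grip_force: 0.0
```

```bash
python3 -c "
from h import *
go((520,-278,21,-26))"
```

```text
t 13.4 pos [ 522.3 -274.9   21.4] rot [ 1.7999e+02 -5.0000e-02 -2.5730e+01] F [ 0.1 -0.1  0.4] w 85.4 J6 [-39.  39.  86.   0.  54.  77.]
[np.float64(-0.7), np.float64(3.8), np.float64(0.4)] rotz 0.27
```

Call:
{"op": "send_rows", "data": {"rows": [{"translation": [-0.7, 2, 0], "delta_rot": [0, 0, 0]}, {"translation": [-0.7, 3.5, 0], "delta_rot": [0, 0, 0]}, {"translation": [-0.7, 3.5, 0], "delta_rot": [0, 0, 0]}, {"translation": [-0.7, 3.5, 0], "delta_rot": [0, 0, 0]}, {"translation": [-0.7, 3.5, 0], "delta_rot": [0, 0, 0]}, {"translation": [-0.7, 3.5, 0], "delta_rot": [0, 0, 0]}, {"translation": [-0.7, 3.5, 0], "delta_rot": [0, 0, 0]}, {"translation": [-0.7, 3.5, 0], "delta_rot": [0, 0, 0]}, {"translation": [-0.7, 3.5, 0], "delta_rot": [0, 0, 0]}, {"translation": [-0.7, 3.5, 0], "delta_rot": [0, 0, 0]}], "gripper": 0.0}}

```text
time_s: 14.4
ee_pos: [0.52, -0.2782, 0.0214]
tcp_rot: [180.0, -0.1, -25.7]
ft_force: [-1.2, -2.1, 4.6]
grip_width: 0.0351
grip_force: 62.0
```

```bash
python3 -c "
from h import *
go((520,-278,21,-26)); print(robot.sense()['wrist_torque'],robot.sense()['grip_force'])"
```

```text
t 14.4 pos [ 520.  -278.2   21.4] rot [ 1.7996e+02 -7.0000e-02 -2.5730e+01] F [-1.2 -2.1  4.6] w 35.1 J6 [-40.  39.  86.  -0.  54.  76.]
[np.float64(-0.1), np.float64(-0.1), np.float64(0.4)] rotz 0.27
[-0.26955018  0.30536765 -0.07968506] 61.96964979171753
```

Call:
{"op": "send_rows", "data": {"rows": [{"translation": [0, 0, -3], "delta_rot": [0, 0, 0]}, {"translation": [0, 0, -8], "delta_rot": [0, 0, 0]}, {"translation": [0, 0, -16], "delta_rot": [0, 0, 0]}, {"translation": [0, 0, -26], "delta_rot": [0, 0, 0]}, {"translation": [0, 0, -38], "delta_rot": [0, 0, 0]}, {"translation": [0, 0, -50], "delta_rot": [0, 0, 0]}, {"translation": [0, 0, -62], "delta_rot": [0, 0, 0]}, {"translation": [0, 0, -71], "delta_rot": [0, 0, 0]}, {"translation": [0, 0, -75], "delta_rot": [0, 0, 0]}, {"translation": [0, 0, -75], "delta_rot": [0, 0, 0]}]}}

```text
time_s: 15.4
ee_pos: [0.52, -0.2777, 0.0964]
tcp_rot: [180.0, -0.0, -25.7]
ft_force: [-0.1, -0.9, -4.1]
grip_width: 0.035
grip_force: 60.7
```

Run:
```python
from h import *
np.set_printoptions(precision=4,suppress=True)
b={"top":np.array((.55,.65)),"scene":np.array((.55,.9))}
T=lambda X,u,v:("top",X,crop(303,175,u,v)); S=lambda X,u,v:("scene",X,crop(250,180,u,v))
pl=[T((75,75,24),128,22),T((75,-75,24),440,114),T((-75,-75,24),352,426),T((-75,75,24),33,322),
T((74,35,38),207,42),T((60,35,38),205,72),T((35,60,38),137,105),T((35,74,38),108,95),
S((75,75,24),412,287),S((75,-75,24),100,340),S((-75,-75,24),68,117),S((75,75,0),412,318),S((75,-75,0),105,368),S((35,60,38),362,210),S((60,35,38),325,262),S((74,35,38),327,282)]
for k in("both","top","scene"):
  q,r=fit([.538,.035,-.27],[(n,X,p-b[n]) for n,X,p in pl if k in("both",n)]);print(k,q[:2],np.degrees(q[2]),place(q,[(22,22,0),(14,14,0),(28,28,0)])[:,:2].tolist())
  if k=="both":print(r.round(1).tolist())
# yaw from straight edges in the top image: blueish plate mask
im=cv2.imread("pics/top0.png");L=cv2.cvtColor(im,cv2.COLOR_BGR2LAB).astype(int)
m=((L[:,:,2]<127)&(L[:,:,0]>70)).astype(np.uint8);m[:172]=0;m[260:]=0;m[:,:300]=0;m[:,390:]=0
c=max(cv2.findContours(m,cv2.RETR_EXTERNAL,cv2.CHAIN_APPROX_NONE)[0],key=cv2.contourArea)[:,0].astype(float)
print(len(c),cv2.contourArea(c.astype(np.float32)))
W=np.array([ray("top",p,.024)[:2] for p in c]);q,_=fit([.538,.035,-.27],[(n,X,p-b[n]) for n,X,p in pl])
R=lambda a:np.array([[np.cos(a),-np.sin(a)],[np.sin(a),np.cos(a)]])
l=(W-q[:2])@R(q[2])*1e3
for nm,i,s in(("-x",0,-1),("-y",1,-1),("+x",0,1),("+y",1,1)):
  for at in (75,60):
    k=(abs(l[:,i]-s*at)<5)&(abs(l[:,1-i])<65)
    if k.sum()>15:
      f=np.polyfit(l[k,1-i],l[k,i],1);print(nm,at,k.sum(),"slope deg",np.degrees(np.arctan(f[0])),"off",f[1])
go((555,45,96,-15.6))
```

```text
both [0.5377 0.0358] -15.83584825904311 [[0.5648441115293032, 0.05091956906668861], [0.5549646741503773, 0.04540624728432527], [0.5722536895634976, 0.05505456040346113]]
[[0.4, -0.2], [0.6, 0.3], [-0.0, 0.7], [-0.3, 1.4], [1.1, -0.2], [-0.0, -0.4], [-0.2, 0.0], [-0.3, 0.2], [0.3, 0.2], [0.1, 0.0], [-0.9, -0.1], [0.4, 0.4], [0.0, 0.7], [0.7, 0.4], [-0.1, -0.5], [0.5, -0.2]]
top [0.5382 0.0359] -15.519393359508948 [[0.565290569064374, 0.05121121146514368], [0.5554417332871359, 0.0456434081430972], [0.5726771958973027, 0.05538706395667854]]
scene [0.537 0.036] -16.201883533948358 [[0.5642738925419786, 0.05095656896603099], [0.5543594350371924, 0.04550647425256123], [0.571709735670568, 0.055044140001133314]]
1 0.0
t 15.4 pos [ 520.  -277.7   96.4] rot [179.99  -0.04 -25.73] F [-0.1 -0.9 -4.1] w 35.0 J6 [-39.  33.  84.   0.  63.  76.]
[np.float64(-108.6), np.float64(-305.9), np.float64(0.4)] rotz -10.13
```

Call:
{"op": "send_rows", "data": {"rows": [{"translation": [-7, -20, 0], "delta_rot": [0, 0, -0.7]}, {"translation": [-19, -53, 0], "delta_rot": [0, 0, -1.8]}, {"translation": [-34, -95, 0], "delta_rot": [0, 0, -3.1]}, {"translation": [-49, -138, 0], "delta_rot": [0, 0, -4.5]}, {"translation": [-64, -180, 0], "delta_rot": [0, 0, -5.9]}, {"translation": [-79, -222, 0], "delta_rot": [0, 0, -7.3]}, {"translation": [-92, -260, 0], "delta_rot": [0, 0, -8.5]}, {"translation": [-102, -287, 0], "delta_rot": [0, 0, -9.4]}, {"translation": [-109, -306, 0], "delta_rot": [0, 0, -10]}, {"translation": [-109, -306, 0], "delta_rot": [0, 0, -10]}]}}

```text
time_s: 16.4
ee_pos: [0.5541, 0.0478, 0.0953]
tcp_rot: [-180.0, 0.1, -15.5]
ft_force: [0.5, 0.5, -5.5]
grip_width: 0.0356
grip_force: 61.3
```

```bash
python3 -c "
from h import *
s=robot.read_camera('scene')[:,:,::-1];s2=robot.read_camera('scene')
go((555,45,50,-15.7))
cv2.imwrite('pics/c5.png',cv2.resize(s[150:250,230:350],None,fx=6,fy=6,interpolation=2))"
```

```text
t 16.5 pos [554.3  45.4  95.4] rot [ 1.7998e+02  5.0000e-02 -1.5700e+01] F [-0.2  0.6 -4.3] w 35.2 J6 [-7. 30. 90. -0. 60. 98.]
[np.float64(0.8), np.float64(0.2), np.float64(45.4)] rotz 0.0
```

View pics/c5.png

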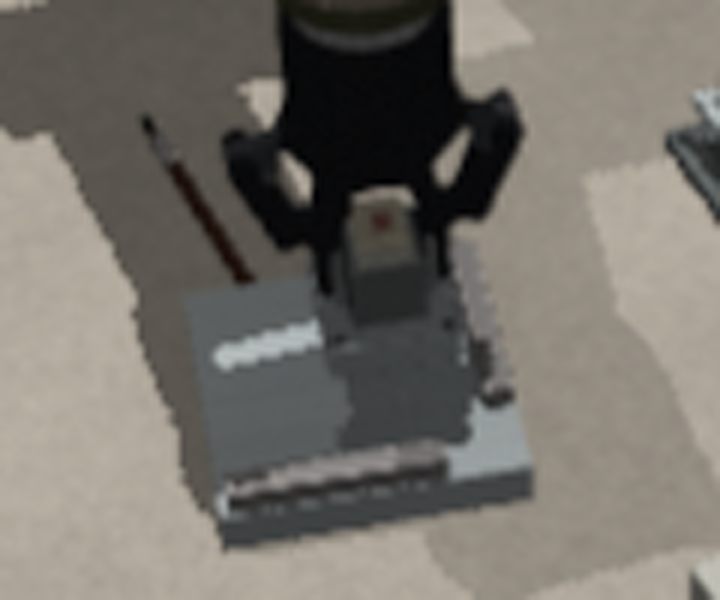

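The clamp hangs level and parallel to the stops, its foot from (330,340) to (465,330), clear of both bars. I descend.

Call:
{"op": "send_rows", "data": {"rows": [{"translation": [0, 0, 4], "delta_rot": [0, 0, 0]}, {"translation": [0, 0, 11], "delta_rot": [0, 0, 0]}, {"translation": [0, 0, 19], "delta_rot": [0, 0, 0]}, {"translation": [0, 0, 27], "delta_rot": [0, 0, 0]}, {"translation": [0, 0, 34], "delta_rot": [0, 0, 0]}, {"translation": [0, 0, 39], "delta_rot": [0, 0, 0]}, {"translation": [0, 0, 43], "delta_rot": [0, 0, 0]}, {"translation": [0, 0, 46], "delta_rot": [0, 0, 0]}, {"translation": [0, 0, 47], "delta_rot": [0, 0, 0]}, {"translation": [0, 0, 47], "delta_rot": [0, 0, 0]}]}}

```text
time_s: 17.5
ee_pos: [0.5546, 0.0453, 0.0489]
tcp_rot: [180.0, -0.0, -15.7]
ft_force: [0.3, -0.7, -4.6]
grip_width: 0.0353
grip_force: 61.3
```

Call:
{"op": "send_rows", "data": {"rows": [{"translation": [0, 0, 0.5], "delta_rot": [0, 0, 0]}, {"translation": [0, 0, 1], "delta_rot": [0, 0, 0]}, {"translation": [0, 0, 1.5], "delta_rot": [0, 0, 0]}, {"translation": [0, 0, 2], "delta_rot": [0, 0, 0]}, {"translation": [0, 0, 2.5], "delta_rot": [0, 0, 0]}, {"translation": [0, 0, 3], "delta_rot": [0, 0, 0]}, {"translation": [0, 0, 3], "delta_rot": [0, 0, 0]}, {"translation": [0, 0, 3], "delta_rot": [0, 0, 0]}, {"translation": [0, 0, 3], "delta_rot": [0, 0, 0]}, {"translation": [0, 0, 3], "delta_rot": [0, 0, 0]}]}}

```text
time_s: 18.5
ee_pos: [0.5545, 0.0453, 0.0459]
tcp_rot: [180.0, -0.0, -15.7]
ft_force: [-0.6, -0.8, -4.7]
grip_width: 0.0352
grip_force: 61.2
```

```bash
python3 -c "
from h import *
go((555,45,45,-15.7)); print(robot.sense()['wrist_torque'])"
```

```text
t 18.5 pos [554.5  45.3  45.9] rot [180.    -0.   -15.73] F [-0.6 -0.8 -4.7] w 35.2 J6 [-7. 34. 92. -0. 54. 98.]
[np.float64(0.6), np.float64(0.2), np.float64(0.9)] rotz -0.03
[-0.01036695 -0.01739498  0.00564717]
```

Still hanging; about 0.5–1 mm left.

Call:
{"op": "send_rows", "data": {"rows": [{"translation": [0, 0, 0.2], "delta_rot": [0, 0, 0]}, {"translation": [0, 0, 0.4], "delta_rot": [0, 0, 0]}, {"translation": [0, 0, 0.6], "delta_rot": [0, 0, 0]}, {"translation": [0, 0, 0.8], "delta_rot": [0, 0, 0]}, {"translation": [0, 0, 1], "delta_rot": [0, 0, 0]}, {"translation": [0, 0, 1], "delta_rot": [0, 0, 0]}, {"translation": [0, 0, 1], "delta_rot": [0, 0, 0]}, {"translation": [0, 0, 1], "delta_rot": [0, 0, 0]}, {"translation": [0, 0, 1], "delta_rot": [0, 0, 0]}, {"translation": [0, 0, 1], "delta_rot": [0, 0, 0]}]}}

```text
time_s: 19.5
ee_pos: [0.5548, 0.0453, 0.0454]
tcp_rot: [-180.0, -0.0, -15.7]
ft_force: [-3.5, 0.2, 5.9]
grip_width: 0.0352
grip_force: 62.4
```

Call:
{"op": "send_rows", "data": {"rows": [{"translation": [1, -1, 0], "delta_rot": [0, 0, 0]}, {"translation": [2.5, -2.5, 0], "delta_rot": [0, 0, 0]}, {"translation": [4, -4, 0], "delta_rot": [0, 0, 0]}, {"translation": [5.5, -5.5, 0], "delta_rot": [0, 0, 0]}, {"translation": [7, -7, 0], "delta_rot": [0, 0, 0]}, {"translation": [8.5, -8.5, 0], "delta_rot": [0, 0, 0]}, {"translation": [10, -10, 0], "delta_rot": [0, 0, 0]}, {"translation": [11, -11, 0], "delta_rot": [0, 0, 0]}, {"translation": [11, -11, 0], "delta_rot": [0, 0, 0]}, {"translation": [11, -11, 0], "delta_rot": [0, 0, 0]}]}}

```text
time_s: 20.5
ee_pos: [0.5687, 0.0528, 0.0454]
tcp_rot: [-180.0, -0.1, -15.7]
ft_force: [-0.9, 0.0, 4.9]
grip_width: 0.0354
grip_force: 62.4
```

```bash
cat >> h.py <<'E'
def st():
    s=robot.sense();a=np.radians(-s["tcp_rot"][2]);R=np.array([[np.cos(a),-np.sin(a)],[np.sin(a),np.cos(a)]])
    print("t",round(s["time_s"],2),"pos",(s["ee_pos"]*1e3).round(2),"plate-axes xy",(R@(s["ee_pos"][:2]*1e3-[537.7,35.8])).round(2),"rot",s["tcp_rot"].round(2),"Fplate",(R@s["ft_force"][:2]).round(1),"Fz",round(s["ft_force"][2],1),"T",s["wrist_torque"].round(2),"w",round(s["grip_width"]*1e3,2))
E
python3 -c "
from h import *
st()"
```

```text
t 20.5 pos [568.66  52.77  45.44] plate-axes xy [25.2  24.73] rot [-1.7999e+02 -1.0000e-01 -1.5730e+01] Fplate [-0.9 -0.2] Fz 4.9 T [-0.19  0.2  -0.05] w 35.37
```

Sliding freely with no stop contact yet. I creep towards the +y stop first.

Call:
{"op": "send_rows", "data": {"rows": [{"translation": [0, -0.4, 0], "delta_rot": [0, 0, 0]}, {"translation": [0, -0.8, 0], "delta_rot": [0, 0, 0]}, {"translation": [0, -1.2, 0], "delta_rot": [0, 0, 0]}, {"translation": [0, -1.6, 0], "delta_rot": [0, 0, 0]}, {"translation": [0, -2, 0], "delta_rot": [0, 0, 0]}, {"translation": [0, -2.4, 0], "delta_rot": [0, 0, 0]}, {"translation": [0, -2.8, 0], "delta_rot": [0, 0, 0]}, {"translation": [0, -3.2, 0], "delta_rot": [0, 0, 0]}, {"translation": [0, -3.5, 0], "delta_rot": [0, 0, 0]}, {"translation": [0, -3.5, 0], "delta_rot": [0, 0, 0]}]}}

```text
time_s: 21.5
ee_pos: [0.5694, 0.0552, 0.0454]
tcp_rot: [179.9, -0.1, -15.7]
ft_force: [-3.1, -6.0, 6.4]
grip_width: 0.0353
grip_force: 62.6
```

```bash
python3 -c "
from h import *
st()"
```

```text
t 21.5 pos [569.42  55.21  45.43] plate-axes xy [25.27 27.28] rot [ 1.7992e+02 -8.0000e-02 -1.5730e+01] Fplate [-1.4 -6.6] Fz 6.4 T [-0.94  0.42 -0.06] w 35.28
```

Call:
{"op": "send_rows", "data": {"rows": [{"translation": [0.4, 0, 0], "delta_rot": [0, 0, 0]}, {"translation": [0.8, 0, 0], "delta_rot": [0, 0, 0]}, {"translation": [1.2, 0, 0], "delta_rot": [0, 0, 0]}, {"translation": [1.6, 0, 0], "delta_rot": [0, 0, 0]}, {"translation": [2, 0, 0], "delta_rot": [0, 0, 0]}, {"translation": [2.4, 0, 0], "delta_rot": [0, 0, 0]}, {"translation": [2.8, 0, 0], "delta_rot": [0, 0, 0]}, {"translation": [3.2, 0, 0], "delta_rot": [0, 0, 0]}, {"translation": [3.5, 0, 0], "delta_rot": [0, 0, 0]}, {"translation": [3.5, 0, 0], "delta_rot": [0, 0, 0]}]}}

```text
time_s: 22.5
ee_pos: [0.572, 0.0545, 0.0454]
tcp_rot: [179.9, 0.0, -15.7]
ft_force: [-7.3, -5.9, 9.5]
grip_width: 0.035
grip_force: 63.1
```

```bash
python3 -c "
from h import *
st()"
```

```text
t 22.5 pos [571.95  54.5   45.44] plate-axes xy [27.91 27.27] rot [ 1.799e+02  5.000e-02 -1.571e+01] Fplate [-5.4 -7.7] Fz 9.5 T [-0.84  1.09  0.14] w 35.03
```

Call:
{"op": "send_rows", "data": {"rows": [{"translation": [0.3, -0.3, 0], "delta_rot": [0, 0, 0]}, {"translation": [0.6, -0.6, 0], "delta_rot": [0, 0, 0]}, {"translation": [0.9, -0.9, 0], "delta_rot": [0, 0, 0]}, {"translation": [1.2, -1.2, 0], "delta_rot": [0, 0, 0]}, {"translation": [1.2, -1.2, 0], "delta_rot": [0, 0, 0]}, {"translation": [1.2, -1.2, 0], "delta_rot": [0, 0, 0]}, {"translation": [1.2, -1.2, 0], "delta_rot": [0, 0, 0]}, {"translation": [1.2, -1.2, 0], "delta_rot": [0, 0, 0]}, {"translation": [1.2, -1.2, 0], "delta_rot": [0, 0, 0]}, {"translation": [1.2, -1.2, 0], "delta_rot": [0, 0, 0]}]}}

```text
time_s: 23.5
ee_pos: [0.5722, 0.0545, 0.0455]
tcp_rot: [179.8, 0.2, -15.7]
ft_force: [-16.0, -11.1, 15.8]
grip_width: 0.0353
grip_force: 63.9
```

```bash
python3 -c "
from h import *
st()"
```

```text
t 23.5 pos [572.19  54.52  45.51] plate-axes xy [28.14 27.35] rot [179.77   0.22 -15.69] Fplate [-12.4 -15. ] Fz 15.8 T [-1.68  2.4   0.06] w 35.26
```

Call:
{"op": "send_rows", "data": {"rows": [{"translation": [0, 0, 0.2], "delta_rot": [0, 0, 0.2]}, {"translation": [0, 0, 0.4], "delta_rot": [0, 0, 0.4]}, {"translation": [0, 0, 0.4], "delta_rot": [0, 0, 0.6]}, {"translation": [0, 0, 0.4], "delta_rot": [0, 0, 0.8]}, {"translation": [0, 0, 0.4], "delta_rot": [0, 0, 0.8]}, {"translation": [0, 0, 0.4], "delta_rot": [0, 0, 0.8]}, {"translation": [0, 0, 0.4], "delta_rot": [0, 0, 0.8]}, {"translation": [0, 0, 0.4], "delta_rot": [0, 0, 0.8]}, {"translation": [0, 0, 0.4], "delta_rot": [0, 0, 0.8]}, {"translation": [0, 0, 0.4], "delta_rot": [0, 0, 0.8]}]}}

```text
time_s: 24.5
ee_pos: [0.5723, 0.0544, 0.0455]
tcp_rot: [179.7, 0.2, -16.4]
ft_force: [-17.1, -11.7, 18.7]
grip_width: 0.0353
grip_force: 64.3
```

```bash
python3 -c "
from h import *
st()"
```

```text
t 24.5 pos [572.26  54.41  45.52] plate-axes xy [27.91 27.6 ] rot [179.73   0.19 -16.37] Fplate [-13.1 -16. ] Fz 18.7 T [-1.82  2.57  0.96] w 35.27
```

Call:
{"op": "send_rows", "data": {"rows": [{"translation": [0, 0, 0], "delta_rot": [0, 0, -0.4]}, {"translation": [0, 0, 0], "delta_rot": [0, 0, -0.8]}, {"translation": [0, 0, 0], "delta_rot": [0, 0, -1.2]}, {"translation": [0, 0, 0], "delta_rot": [0, 0, -1.6]}, {"translation": [0, 0, 0], "delta_rot": [0, 0, -1.6]}, {"translation": [0, 0, 0], "delta_rot": [0, 0, -1.6]}, {"translation": [0, 0, 0], "delta_rot": [0, 0, -1.6]}, {"translation": [0, 0, 0], "delta_rot": [0, 0, -1.6]}, {"translation": [0, 0, 0], "delta_rot": [0, 0, -1.6]}, {"translation": [0, 0, 0], "delta_rot": [0, 0, -1.6]}]}}

```text
time_s: 25.5
ee_pos: [0.5721, 0.0545, 0.0455]
tcp_rot: [179.8, 0.2, -15.1]
ft_force: [-18.0, -11.4, 20.0]
grip_width: 0.0353
grip_force: 64.4
```

```bash
python3 -c "
from h import *
st()"
```

```text
t 25.5 pos [572.12  54.48  45.5 ] plate-axes xy [28.38 26.98] rot [179.81   0.24 -15.05] Fplate [-14.5 -15.7] Fz 20.0 T [-1.77  2.72 -0.98] w 35.29
```

Torque is near zero at yaw −15.7° and rises equally to both sides, so the foot is seated square. I return to −15.7°, cancel the small lean and press a little firmer.

Call:
{"op": "send_rows", "data": {"rows": [{"translation": [0.2, -0.2, 0.1], "delta_rot": [0.1, 0.1, 0.2]}, {"translation": [0.4, -0.3, 0.2], "delta_rot": [0.2, 0.2, 0.4]}, {"translation": [0.6, -0.4, 0.3], "delta_rot": [0.25, 0.25, 0.65]}, {"translation": [0.6, -0.4, 0.3], "delta_rot": [0.25, 0.25, 0.8]}, {"translation": [0.6, -0.4, 0.3], "delta_rot": [0.25, 0.25, 0.8]}, {"translation": [0.6, -0.4, 0.3], "delta_rot": [0.25, 0.25, 0.8]}, {"translation": [0.6, -0.4, 0.3], "delta_rot": [0.25, 0.25, 0.8]}, {"translation": [0.6, -0.4, 0.3], "delta_rot": [0.25, 0.25, 0.8]}, {"translation": [0.6, -0.4, 0.3], "delta_rot": [0.25, 0.25, 0.8]}, {"translation": [0.6, -0.4, 0.3], "delta_rot": [0.25, 0.25, 0.8]}]}}

```text
time_s: 26.5
ee_pos: [0.5722, 0.0545, 0.0454]
tcp_rot: [180.0, 0.1, -15.6]
ft_force: [-23.8, -12.8, 23.9]
grip_width: 0.0354
grip_force: 65.0
```

```bash
python3 -c "
from h import *
s=robot.read_camera('scene')[:,:,::-1]
st()
cv2.imwrite('pics/c6.png',cv2.resize(s[140:245,240:375],None,fx=5.7,fy=5.7,interpolation=2))"
```

```text
t 26.55 pos [572.16  54.52  45.41] plate-axes xy [28.13 27.32] rot [ 1.7995e+02  6.0000e-02 -1.5650e+01] Fplate [-19.1 -17.9] Fz 24.5 T [-2.1   3.52  0.28] w 35.26
```

View pics/c6.png

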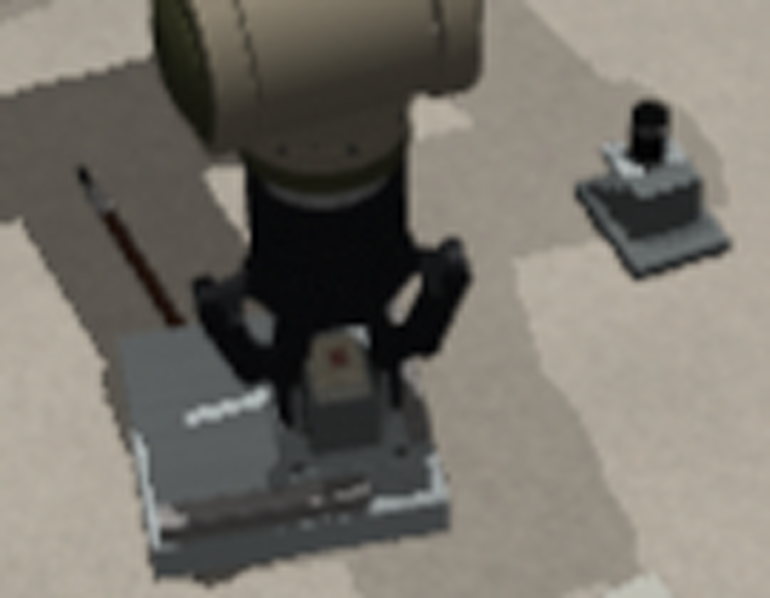

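The clamp foot is against both bars in the corner (edges near (320,480) and (425,440)), and the pin hangs upright at (650,130). The tool is level, with about 19 N and 18 N on the stops, so I hand the job in.

```bash
python3 -c "
from station import robot
print(robot.job_done())"
```

```text
the job is handed in; nothing more can be done
None
```

I handed the job in at about 26.6 s: the pin hangs upright in the rest's notch, released, and the clamp is flat and square in the corner, still held pressed with about 19 N and 18 N against the two stops; I didn't touch the jar, slide box, brush or tray.

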